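# Push the keyed die collar home on the loaded clay extruder

## Task

One of the two upright clay extruders has a die disc in its mouth, the other is shut with a wooden plug. Fit the knurled collar right way up on the one with the die, turn it until the hidden keyways inside it drop over the pins, and push it fully home against the spring. Finish while still holding it pushed home (it springs back up if let go), and leave everything else on the table where it is.

Things in the scene. Friction and masses are not known exactly. Their poses are not given: they have to be found in the camera images.
- collar_mid (a point): centre of the knurled steel collar, 20 above its underside: a ring 57 across, 40 high, 0.15 kg (all sizes in mm), loose on the table, right way up. Bore 36, 30 deep from below; a lip 10 thick above has a 22 hole. Three keyways 120 degrees apart, each about 10 wide, 6 deep, run inside from the underside up to the lip, unseen from above. This point's axes do not tell how they lie to the pins
- die_top (a point): centre of the upper face of the die: steel disc 27 across, 4 thick, with a star opening, fixed in the mouth of either extruder; its face is 116 above the table. The collar is home when its lip lies on this face: underside 30 below it, centre 10 below it. Should it stick part-way (a keyway side binding on a pin), a few degrees of turn either way free it
- plug_top (a point): top of the wooden dust plug, 30 across, 41 tall, fixed in the mouth of the other extruder; the collar does not fit over it
- barrel_a_mouth (a point): centre of the rim of the left (+y) extruder, fixed, 112 above the table. Foot 88 across, barrel at most 62 across and 80 tall; on it a spigot 32 across, from 80 to 112, the top 4 tapered to 27. Three pins 120 degrees apart, 5 wide, 6 high, stick out to 22 from the axis, tops 100 above the table, at any bearing, unrelated to this point's axes. A sprung plate rings the spigot, its top at 93
- barrel_b_mouth (a point): the same on the right (-y) extruder, built alike. A collar whose keyways miss the pins rests on them, 14 above home; turned at most 120 degrees either way under a light push (5 N) it drops once within about 5 degrees of true. After 7 of the drop it meets the sprung plate, which pushes back with 3 N, rising to 7 N at home, and lifts it again if released
- bowl_big_mid (a point): bystander: large unfired clay bowl, 110 across, 60 high; point 30 above its foot
- bowl_small_mid (a point): bystander: small unfired clay bowl, 84 across, 50 high; point 25 above its foot
- bowl_side_mid (a point): bystander: unfired clay bowl, 90 across, 55 high; point 27 above its foot
- spacer_mid (a point): bystander: flat smooth aluminium ring lying on the table, 68 across, 48 bore, 12 high (not the collar); point at its centre
- clay_stub_center (a point): bystander: short round bar of clay, 40 diameter, 90 long, lying; point at its centre
- spatula_grip (a point): bystander: spatula with a wooden handle, lying; point on its handle
There are look-alikes about, which are no part of the job. What is shaped like the part that bears collar_mid but blue or yellow is not meant.

How it is judged:
By the outcome, as a careful person would: the job done as asked, in the order asked, and still so for the second after the job is handed in, while the arm keeps its last pose, push and grip.
It also fails if it takes over 54 s, if anything falls off the work surface, if the arm or the gripper's body presses on something with over 40 N, if the wrist force passes 120 N, or if a joint passes its speed limit or range.

## Robot

A 6-joint arm with a two-finger parallel gripper is mounted at the origin on the work surface. World frame = base frame: x ahead of the robot, y to its left, z up, the work surface at z = 0. Lengths are in m, angles in rad, forces in N, time in s.
With the tool pointing down it reaches from about 0.325 to 0.775 m from the base axis. Payload 9.3 kg.
Tool frame: the origin (TCP) lies on the mounting face of the last link; the fingertips stand 173 mm ahead of it and the grasp point (between the pads) lies 155 mm ahead of it; z points along the fingers, y is the line along which they close (so a half turn about z gives the same grasp; the last joint's range is limited). The gripper opens to 85 mm and grips with 20 to 120 N. Pads are 22 mm wide; open, the fingers measure 114 mm over their backs; the gripper's body (76 mm by 85 mm) begins 54 mm behind the grasp point. The pads swing forward as they close: fully open they stand 13 mm farther back than shut.
Start: joints at [1.192, 0.259, 0.021, 1.334, 0, 1.418], TCP at [0.123, 0.536, 0.405] pointing down, gripper open.
Joint ranges: [-3.04, 3.04], [-0.91, 1.82], [-1.04, 1.36], [-1.92, 1.95], [-1.52, 1.45], [-3.14, 3.14]. Speed limits (rad/s): [2.22, 2.22, 2.79, 3.14, 3.14, 3.14].

## Interface

Orientations are given as a unit quaternion [w, x, y, z].
In Python, from bench import readout, viewer, robot gives the robot as it stands.
- The arm moves only by the tool jog_arm, never from a script. Its argument "deltas" is one flat list of numbers, 7 for each row, row after row: the shift along the tool's x, y, z in units of 20 cm (1.0 is 20 cm), then the turn, a rotation vector about the tool's x, y, z in units of 0.5 rad (1.0 is 0.5 rad), then the opening, from -1 (shut) to 1 (fully open). A call has 1 to 20 rows; each row is the pose to reach, as a shift and turn from the pose commanded when the call began, along the tool's axes at that moment; what a row does not reach only later rows make up. A row lasts 1/8 s, in which the tool goes at most 62.5 mm and 10.7 degrees, less where a joint would pass 70% of its speed; a pose out of reach is approached as far as the arm can. A call with a number of a shift or a turn outside -1 to 1 is refused whole. A call with a gripper value outside its range is refused whole. The fingers move at their own pace and stop on an object; "grip_force" is the grip in N (left out, the last holds). Time passes only in rows, so rows that repeat a pose let the fingers close. It gives the time, the measured TCP pose, the force, the opening and the grip force at its end, in the units of the state.
- readout.read_state(): the state, without advancing time (a new reading comes with each control period).
- viewer.snapshot(name): name is "scene" or "top"; returns a dict with "image" (480x640x3 uint8, red, green, blue), "z_map" (480x640 float32, m along the optical axis (not along the pixel's ray), 0 where there is no reading), "intrinsics" (3x3 intrinsics, pixels), "eye" and "orientation" of the camera in the world. Camera axes: x right, y down, z forward; pixel columns grow to the right and rows downward; lengths in m; the calibration is good to about 2 mm. A picture is of the moment at which its call begins.
- robot.job_done(): hands the job in; it is judged then, once.
The state is a dict: "time": time; "q": joint angles; "joint_velocities": joint speeds; "joint_efforts": joint torques, N m; "position": TCP position; "orientation": TCP orientation; "wrist_force": force on the tool from outside, world axes, zero at the start; "ft_torque": the same for the moment, N m; "width": finger opening in m; "grip_force": force on a finger pad.
Only numpy, scipy, OpenCV 4.12 (cv2) and the standard library are available. Lean on these libraries where they do the work, as an engineer would, in place of code of your own. Each camera call takes 0.05 s, during which the arm holds its last target. There are 200 camera calls.

## Working session

There is one attempt and no reset: what is moved stays moved. The work goes in short steps, Python scripts to look and compute and a tool call to move; the robot and the scene stay as the last step left them, time stands still between calls to the robot, and variables do not carry over. Pictures are saved under pics/ and viewed, at most 10 in all, crops included, and the job is handed in when it is done.

Besides the shell and the picture viewer there is one more tool, called after "Call:" as name(argument=value, ...) on one line, values as JSON. jog_arm: Moves the arm, as the interface text tells. Shifts and turns lie within -1 to 1; 1 stands for 20 cm of shift or 0.5 rad of turn. Its arguments: {"type":"object","properties":{"deltas":{"type":"array"},"grip_force":{"type":"number"}},"required":["deltas"]}

```bash
mkdir -p pics
cat > h.py <<'E'
import numpy as np, cv2
from bench import readout, viewer, robot
from scipy.spatial.transform import Rotation as R
def snap(n):
    s=viewer.snapshot(n); np.savez(f'{n}.npz',**{k:np.asarray(v) for k,v in s.items()}); return s
def rot(s):
    o=np.asarray(s['orientation'])
    return o if o.shape==(3,3) else R.from_quat(o[[1,2,3,0]]).as_matrix()
def cloud(s):
    K=np.asarray(s['intrinsics']); z=s['z_map']; v,u=np.mgrid[:480,:640]
    p=np.stack([(u-K[0,2])/K[0,0]*z,(v-K[1,2])/K[1,1]*z,z],-1)
    return p@rot(s).T+np.asarray(s['eye'])
E
python3 - <<'E'
from h import *
for n in('top','scene'):
    s=snap(n); cv2.imwrite(f'pics/{n}1.png',s['image'][...,::-1]); print(n,s['eye'],s['orientation'],s['intrinsics'])
print(readout.read_state())
E
```

```text
top [0.33739927 0.00453908 1.09308294] [ 0.07551274 -0.66777002  0.73608504 -0.08099285] [[493.47075047   0.         314.02239268]
 [  0.         493.47075047 240.2115564 ]
 [  0.           0.           1.        ]]
scene [ 0.89562365 -0.51496794  0.94057653] [-0.30047874  0.91255298  0.26213689 -0.09079564] [[527.56822818   0.         310.346288  ]
 [  0.         527.56822818 236.20977738]
 [  0.           0.           1.        ]]
{'time': 0.1, 'q': array([ 1.19238969e+00,  2.59103049e-01,  2.08111899e-02,  1.33371993e+00,
       -7.65051212e-06,  1.41819759e+00]), 'joint_velocities': array([-0.00048435, -0.00101626,  0.00071705, -0.00021419,  0.00125661,
        0.001202  ]), 'joint_efforts': array([ 5.63993817e-03, -5.56694198e+01,  3.45068228e+01,  1.17245974e-02,
       -1.45096201e-04,  2.91574474e-05]), 'position': array([0.12312157, 0.53597387, 0.40413394]), 'orientation': array([-1.55773411e-04,  1.12664207e-01,  9.93632934e-01, -5.87438197e-04]), 'wrist_force': array([-0.31197191,  0.20413598, -0.2966923 ]), 'ft_torque': array([ 1.19777966e-02, -2.96578466e-02, -3.91592385e-05]), 'grip_force': 0.0, 'width': 0.08548646596799281}
```

View pics/top1.png

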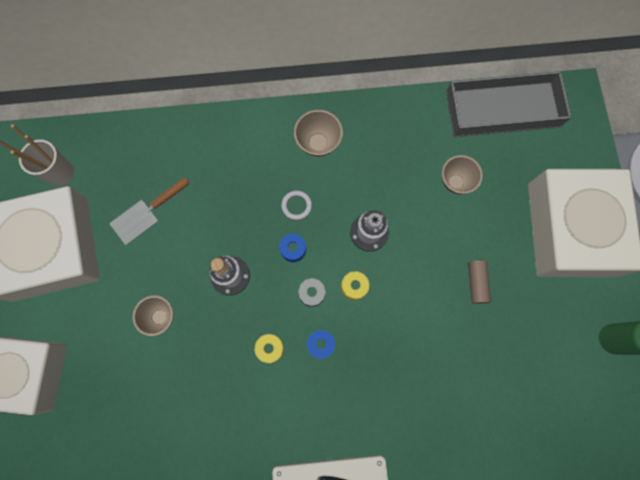

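View pics/scene1.png

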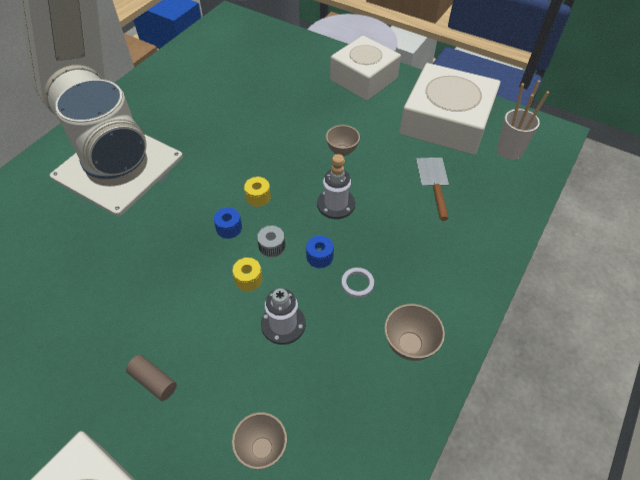

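The top view shows the grey collar at (312,292) and the star die at (375,219) on the right extruder. The plug is at (219,265) on the left one. Yellow and blue look-alikes stand around the collar. The scene view agrees, with the collar at (271,241) and the die at (280,295).

Run:
```python
from h import *
for n in('top','scene'):
    s=np.load(n+'.npz'); s={k:s[k] for k in s}; P=cloud(s); K=s['intrinsics']; Rm=rot(s); e=s['eye']
    hsv=cv2.cvtColor(s['image'],cv2.COLOR_RGB2HSV)
    print(n,'table z',np.median(P[300:400:5,400:460:5,2]) if n=='top' else np.median(P[300:330,60:100,2]))
    def ray(u,v,z):
        d=Rm@np.array([(u-K[0,2])/K[0,0],(v-K[1,2])/K[1,1],1]); return e+d*(z-e[2])/d[2]
    # tops by height band
    tops={'top':{'collar':(312,292),'blue1':(293,247),'yel1':(356,285),'blue2':(321,344),'yel2':(269,348)},
          'scene':{'collar':(271,235),'blue1':(320,245),'yel1':(247,267),'blue2':(228,217),'yel2':(257,186)}}[n]
    for k,(u,v) in tops.items():
        m=np.zeros((480,640),bool); m[v-22:v+22,u-22:u+22]=1
        m&=(P[...,2]>.034)&(P[...,2]<.047)
        m=m.astype(np.uint8)
        c=max(cv2.findContours(m,0,2)[0],key=cv2.contourArea); pts=np.array([ray(*q,.04)[:2] for q in c[:,0]])*1000
        (cc,r)=cv2.minEnclosingCircle(pts.astype(np.float32)); a=cv2.fitEllipse(c)
        print(k,np.round(cc,1),'r',round(r,1),'ell',np.round(ray(*a[0],.04)*1000,1),np.round(np.median(P[m>0][:,2])*1000,1))
    u,v={'top':(375,219),'scene':(280,295)}[n]
    m=np.zeros((480,640),bool); m[v-16:v+16,u-16:u+16]=1; m&=(P[...,2]>.108)&(P[...,2]<.125); m=m.astype(np.uint8)
    c=max(cv2.findContours(m,0,2)[0],key=cv2.contourArea); pts=np.array([ray(*q,.116)[:2] for q in c[:,0]])*1000
    cc,r=cv2.minEnclosingCircle(pts.astype(np.float32)); a=cv2.fitEllipse(c)
    print('die',np.round(cc,1),r,np.round(ray(*a[0],.116)*1000,1),np.median(P[m>0][:,2]))
    cv2.imwrite(f'pics/{n}_die.png',cv2.resize(s['image'][v-30:v+50,u-40:u+40,::-1],(480,480),interpolation=2)) 
a,b=[cv2.imread(f'pics/{n}_die.png') for n in('top','scene')]
cv2.imwrite('pics/die2.png',cv2.resize(np.hstack([a,b]),(800,400)))
```

```text
top table z -0.0003350753299966591
collar [4.618e+02 2.000e-01] r 28.9 ell [461.8   0.   40. ] 39.9
blue1 [564.   32.6] r 29.4 ell [564.3  32.2  40. ] 39.9
yel1 [467.5 -94.3] r 29.1 ell [467.5 -94.3  40. ] 40.0
blue2 [351.1  -8.1] r 28.6 ell [351.2  -8.   40. ] 39.8
yel2 [353.  100.9] r 28.9 ell [353.2 100.9  40. ] 39.8
die [ 586.  -141.5] 15.708434104919434 [ 586.8 -142.   116. ] 0.1156302940899005
scene table z 9.211181806084712e-05
collar [ 4.625e+02 -1.000e-01] r 31.3 ell [462.6   0.   40. ] 40.2
blue1 [564.1  31.9] r 30.7 ell [564.8  32.4  40. ] 40.5
yel1 [469.  -94.3] r 31.2 ell [469.  -94.3  40. ] 40.0
blue2 [352.   -9.4] r 32.1 ell [352.1  -8.6  40. ] 39.9
yel2 [354.5  99.9] r 32.4 ell [353.9 100.5  40. ] 40.2
die [ 588.9 -143.6] 16.582639694213867 [ 588.9 -143.7  116. ] 0.11589352560474397
```

View pics/die2.png

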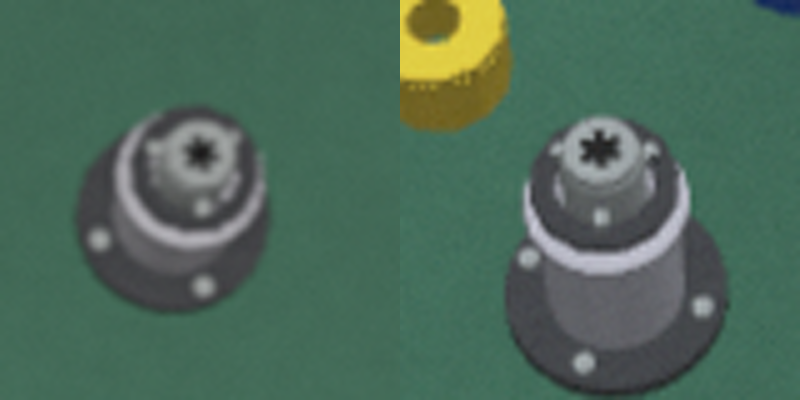

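```bash
cat >> h.py <<'E'
def go(x,y,z,yaw=None):
    "print shift (units) and turn about tool z (units) to a TCP goal; yaw = azimuth of tool y"
    s=readout.read_state(); o=s['orientation']; M=R.from_quat(o[[1,2,3,0]])
    d=M.inv().apply(np.array([x,y,z])-s['position'])/.2
    G=M
    Y=yaw if yaw is not None else np.arctan2(*M.as_matrix()[[1,0],1])
    c,n=np.cos(Y),np.sin(Y); G=R.from_matrix(np.array([[-n,c,0],[c,n,0],[0,0,-1.]]))
    print('pos',s['position'].round(4),'q',s['q'].round(2),'F',s['wrist_force'].round(1),'w',round(s['width'],4),'t',s['time'])
    print('shift',d.round(3),'turn',((M.inv()*G).as_rotvec()/.5).round(3))
E
echo
```

Call:
jog_arm(deltas=[-0.4, -0.4, 0, 0, 0, 0.5, 1, -0.75, -0.75, 0, 0, 0, 0.9, 1, -0.75, -0.75, 0, 0, 0, 0.9, 1, -0.75, -0.75, 0, 0, 0, 0.9, 1, -0.75, -0.75, 0, 0, 0, 0.9, 1])

```text
time: 0.72
position: [0.2364, 0.355, 0.4047]
orientation: [0.0, 0.333, 0.943, -0.0]
wrist_force: [0.3, 0.8, 0.1]
width: 0.0853
grip_force: 0.0
```

```bash
python3 -c "
from h import *
go(.462,0,.36,0)"
```

```text
pos [0.2364 0.355  0.4047] q [ 0.79  0.05 -0.24  1.29 -0.    1.46] F [0.3 0.8 0.1] w 0.0853 t 0.725
shift [-1.992 -0.673  0.224] turn [0.    0.    1.784]
```

Call:
jog_arm(deltas=[-0.4, -0.14, 0.05, 0, 0, 0.35, 1, -1, -0.34, 0.11, 0, 0, 0.9, 1, -1, -0.34, 0.11, 0, 0, 0.9, 1, -1, -0.34, 0.11, 0, 0, 0.9, 1, -1, -0.34, 0.11, 0, 0, 0.9, 1])

```text
time: 1.35
position: [0.3501, 0.1775, 0.3823]
orientation: [-0.0, 0.535, 0.845, -0.0]
wrist_force: [0.1, 0.4, -1.3]
width: 0.0854
grip_force: 0.0
```

```bash
python3 -c "
from h import *
go(.4622,0,.3,0)"
```

```text
pos [0.3501 0.1775 0.3823] q [ 0.25 -0.   -0.35  1.23  0.    1.38] F [ 0.1  0.4 -1.3] w 0.0854 t 1.35
shift [-1.042  0.127  0.411] turn [-0.002 -0.     0.885]
```

Call:
jog_arm(deltas=[-0.5, 0.06, 0.15, 0, 0, 0.4, 1, -1, 0.12, 0.41, 0, 0, 0.885, 1, -1, 0.12, 0.41, 0, 0, 0.885, 1, -1, 0.12, 0.41, 0, 0, 0.885, 1, -1, 0.12, 0.41, 0, 0, 0.885, 1, -1, 0.12, 0.41, 0, 0, 0.885, 1])

```text
time: 2.1
position: [0.4568, 0.0092, 0.3008]
orientation: [-0.0, 0.706, 0.708, 0.0]
wrist_force: [0.6, -0.7, 0.1]
width: 0.0849
grip_force: 0.0
```

```bash
python3 -c "
from h import *
go(.4622,0,.175,0)
s=snap('scene'); cv2.imwrite('pics/s2.png',s['image'][...,::-1])"
```

```text
pos [0.4568 0.0092 0.3008] q [-0.16  0.16 -0.38  1.03  0.    1.4 ] F [ 0.6 -0.7  0.1] w 0.0849 t 2.1
shift [-0.047  0.027  0.629] turn [-0.001 -0.001  0.008]
```

View pics/s2.png

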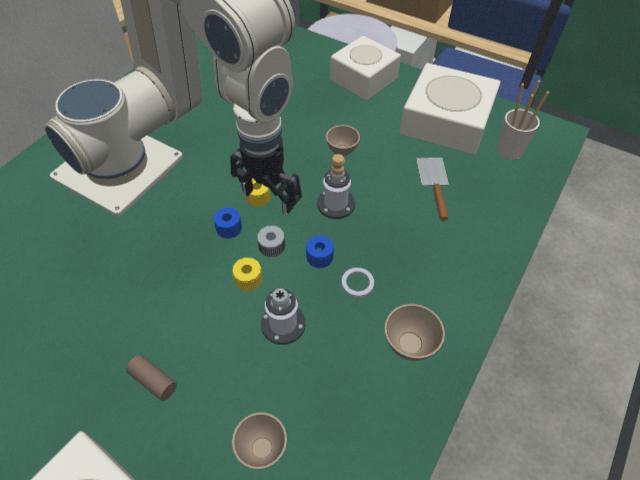

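The scene view shows the open gripper above the collar at (271,240), with the fingers clear of the neighbours.

Call:
jog_arm(deltas=[-0.047, 0.027, 0.2, 0, 0, 0.008, 1, -0.047, 0.027, 0.4, 0, 0, 0.008, 1, -0.047, 0.027, 0.58, 0, 0, 0.008, 1, -0.047, 0.027, 0.628, 0, 0, 0.008, 1, -0.047, 0.027, 0.628, 0, 0, 0.008, 1, -0.047, 0.027, 0.628, 0, 0, 0.008, 1])

```text
time: 2.9
position: [0.463, -0.0012, 0.1765]
orientation: [0.001, 0.707, 0.707, 0.001]
wrist_force: [0.3, 0.4, 0.1]
width: 0.0853
grip_force: 0.0
```

Call:
jog_arm(deltas=[0, 0, 0, 0, 0, 0, -1, 0, 0, 0, 0, 0, 0, -1, 0, 0, 0, 0, 0, 0, -1, 0, 0, 0, 0, 0, 0, -1, 0, 0, 0, 0, 0, 0, -1, 0, 0, 0, 0, 0, 0, -1, 0, 0, 0, 0, 0, 0, -1, 0, 0, 0, 0, 0, 0, -1], grip_force=60)

```text
time: 3.9
position: [0.4626, -0.0015, 0.1762]
orientation: [0.001, 0.708, 0.707, 0.0]
wrist_force: [-1.6, 0.1, 12.7]
width: 0.0555
grip_force: 61.8
```

```bash
python3 -c "
from h import *
s=readout.read_state(); p=s['position']; go(p[0],p[1],.30,0)"
```

```text
pos [ 0.4626 -0.0015  0.1762] q [-0.19  0.3  -0.57  0.7   0.    1.39] F [-1.6  0.1 12.7] w 0.0555 t 3.9
shift [-0.     0.001 -0.619] turn [ 0.003  0.    -0.003]
```

Call:
jog_arm(deltas=[0, 0, -0.1, 0, 0, 0, -1, 0, 0, -0.35, 0, 0, 0, -1, 0, 0, -0.6, 0, 0, 0, -1, 0, 0, -0.72, 0, 0, 0, -1, 0, 0, -0.72, 0, 0, 0, -1])

```text
time: 4.53
position: [0.4627, -0.0016, 0.3207]
orientation: [0.002, 0.708, 0.707, 0.001]
wrist_force: [-0.2, 0.5, -2.3]
width: 0.0555
grip_force: 64.3
```

```bash
python3 -c "
from h import *
go(.5882,-.1444,.32,0)"
```

```text
pos [ 0.4627 -0.0016  0.3207] q [-0.19  0.15 -0.34  1.08  0.    1.39] F [-0.2  0.5 -2.3] w 0.0555 t 4.525
shift [-0.713  0.629  0.006] turn [ 0.007  0.001 -0.003]
```

Call:
jog_arm(deltas=[-0.18, 0.16, 0, 0, 0, 0, -1, -0.36, 0.32, 0, 0, 0, 0, -1, -0.54, 0.48, 0, 0, 0, 0, -1, -0.68, 0.6, 0, 0, 0, 0, -1, -0.713, 0.629, 0, 0, 0, 0, -1, -0.713, 0.629, 0, 0, 0, 0, -1, -0.713, 0.629, 0, 0, 0, 0, -1])

```text
time: 5.4
position: [0.5874, -0.1434, 0.3187]
orientation: [-0.001, 0.707, 0.707, -0.0]
wrist_force: [0.1, 0.6, -1.4]
width: 0.0555
grip_force: 64.3
```

Run:
```python
from h import *
go(.5882,-.1444,.292,0)
ims=[]
for n,(u,v) in {'scene':(280,270),'top':(385,215)}.items():
    s=snap(n); ims.append(cv2.resize(s['image'][v-60:v+60,u-60:u+60,::-1],(400,400),interpolation=2))
cv2.imwrite('pics/c3.png',np.hstack(ims))
```

```text
pos [ 0.5874 -0.1434  0.3187] q [-0.38  0.39 -0.01  1.17  0.    1.19] F [ 0.1  0.6 -1.4] w 0.0555 t 5.4
shift [-0.005  0.004  0.133] turn [-0.002 -0.001 -0.002]
```

View pics/c3.png

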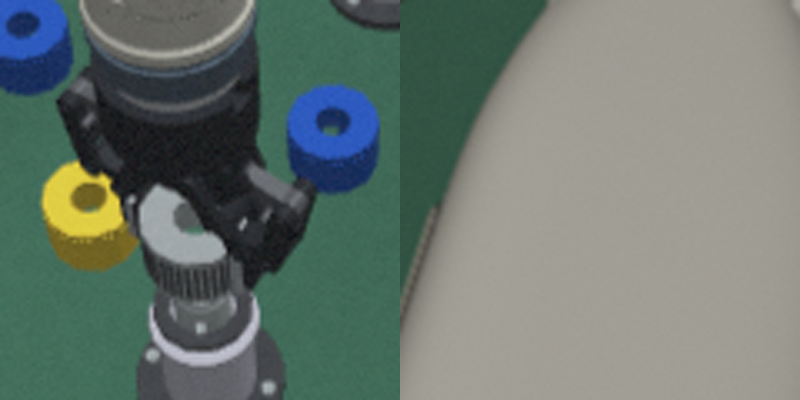

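The left crop (scene camera) shows the collar level in the pads, right over the spigot. The arm hides everything in the top view. I'll lower gently and watch the forces.

Call:
jog_arm(deltas=[-0.004, 0.003, 0.05, 0, 0, 0, -1, -0.004, 0.003, 0.1, 0, 0, 0, -1, -0.004, 0.003, 0.14, 0, 0, 0, -1, -0.004, 0.003, 0.17, 0, 0, 0, -1, -0.004, 0.003, 0.185, 0, 0, 0, -1, -0.004, 0.003, 0.185, 0, 0, 0, -1, -0.004, 0.003, 0.185, 0, 0, 0, -1])

```text
time: 6.38
position: [0.5887, -0.1451, 0.2823]
orientation: [0.0, 0.708, 0.707, 0.0]
wrist_force: [-0.5, -0.5, -2.1]
width: 0.0557
grip_force: 64.3
```

Call:
jog_arm(deltas=[0, 0, 0.01, 0, 0, 0, -1, 0, 0, 0.02, 0, 0, 0, -1, 0, 0, 0.03, 0, 0, 0, -1, 0, 0, 0.035, 0, 0, 0, -1, 0, 0, 0.035, 0, 0, 0, -1])

```text
time: 7.0
position: [0.5886, -0.1451, 0.275]
orientation: [-0.0, 0.708, 0.707, -0.0]
wrist_force: [0.3, 0.2, -1.9]
width: 0.0557
grip_force: 64.3
```

Call:
jog_arm(deltas=[0, 0, 0.005, 0, 0, 0, -1, 0, 0, 0.01, 0, 0, 0, -1, 0, 0, 0.01, 0, 0, 0, -1, 0, 0, 0.01, 0, 0, 0, -1])

```text
time: 7.5
position: [0.5886, -0.1451, 0.273]
orientation: [-0.0, 0.708, 0.707, -0.0]
wrist_force: [0.4, -1.0, -0.9]
width: 0.0554
grip_force: 64.3
```

Call:
jog_arm(deltas=[0, 0, 0.005, 0, 0, 0, -1, 0, 0, 0.01, 0, 0, 0, -1, 0, 0, 0.01, 0, 0, 0, -1, 0, 0, 0.01, 0, 0, 0, -1])

```text
time: 8.0
position: [0.5886, -0.1451, 0.271]
orientation: [-0.0, 0.708, 0.707, -0.0]
wrist_force: [-1.1, -1.0, -0.7]
width: 0.0556
grip_force: 64.3
```

Run:
```python
from h import *
go(.5886,-.1451,.262,0)
s=snap('scene'); P=cloud(s)
m=(np.hypot(P[...,0]-.588,P[...,1]+.143)<.028)&(P[...,2]>.1)&(P[...,2]<.16)
hsv=cv2.cvtColor(s['image'],cv2.COLOR_RGB2HSV)
m&=hsv[...,2]>110
z=P[m][:,2]; print(np.histogram(z,np.arange(.1,.162,.003)))
t=m&(abs(P[...,2]-np.median(z))<.004); print(t.sum(),np.median(P[t],0))
u,v=280,285
cv2.imwrite('pics/c4.png',cv2.resize(s['image'][v-50:v+50,u-50:u+50,::-1],(600,600),interpolation=2))
```

```text
pos [ 0.5886 -0.1451  0.271 ] q [-0.38  0.42 -0.09  1.06 -0.    1.19] F [-1.1 -1.  -0.7] w 0.0556 t 8.0
shift [-0.    -0.     0.045] turn [-0.    -0.    -0.003]
(array([  0,   0,   0,   0,  11,  10,   1,   0,   1,   2,  17, 187,  86,
         0,   0,   0,   0,   0,   0,   0]), array([0.1  , 0.103, 0.106, 0.109, 0.112, 0.115, 0.118, 0.121, 0.124,
       0.127, 0.13 , 0.133, 0.136, 0.139, 0.142, 0.145, 0.148, 0.151,
       0.154, 0.157, 0.16 ]))
290 [ 0.58318391 -0.15546489  0.13517677]
```

View pics/c4.png

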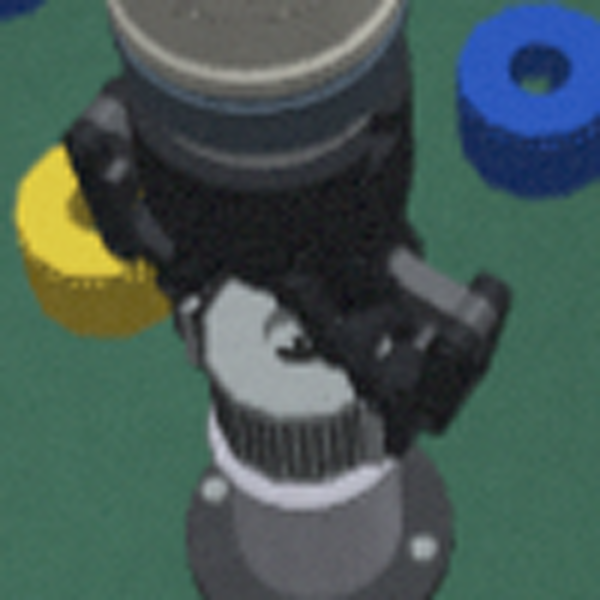

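The crop shows the collar upright on the spigot with the die star visible in its hole. Its lip top is at z = 0.135, so the underside is about 5 mm below the pin tops. The keyways are therefore already over the pins, and I'll press on against the spring.

Call:
jog_arm(deltas=[0, 0, 0.007, 0, 0, 0, -1, 0, 0, 0.015, 0, 0, 0, -1, 0, 0, 0.025, 0, 0, 0, -1, 0, 0, 0.025, 0, 0, 0, -1, 0, 0, 0.025, 0, 0, 0, -1])

```text
time: 8.68
position: [0.5886, -0.1451, 0.2662]
orientation: [0.0, 0.708, 0.707, 0.0]
wrist_force: [-1.4, -0.4, 2.8]
width: 0.0553
grip_force: 64.8
```

Call:
jog_arm(deltas=[0, 0, 0.007, 0, 0, 0, -1, 0, 0, 0.014, 0, 0, 0, -1, 0, 0, 0.02, 0, 0, 0, -1, 0, 0, 0.02, 0, 0, 0, -1, 0, 0, 0.02, 0, 0, 0, -1])

```text
time: 9.3
position: [0.5886, -0.1451, 0.2623]
orientation: [0.0, 0.708, 0.707, 0.0]
wrist_force: [-2.7, -0.6, 6.0]
width: 0.0562
grip_force: 65.1
```

Call:
jog_arm(deltas=[0, 0, 0.005, 0, 0, 0, -1, 0, 0, 0.01, 0, 0, 0, -1, 0, 0, 0.01, 0, 0, 0, -1, 0, 0, 0.01, 0, 0, 0, -1])

```text
time: 9.8
position: [0.5884, -0.145, 0.2622]
orientation: [0.001, 0.708, 0.707, 0.0]
wrist_force: [-7.3, 1.4, 21.7]
width: 0.0556
grip_force: 66.6
```

Run:
```python
from h import *
s=snap('scene'); P=cloud(s)
hsv=cv2.cvtColor(s['image'],cv2.COLOR_RGB2HSV)
m=(np.hypot(P[...,0]-.588,P[...,1]+.143)<.028)&(P[...,2]>.122)&(P[...,2]<.16)&(hsv[...,2]>110)
print(m.sum(),np.percentile(P[m][:,2],[10,50,90]).round(4)); print(readout.read_state()['wrist_force'])
cv2.imwrite('pics/f.png',s['image'][...,::-1])
```

```text
286 [0.1247 0.1263 0.1282]
[-7.32462854  1.32982333 22.40186721]
```

View pics/f.png

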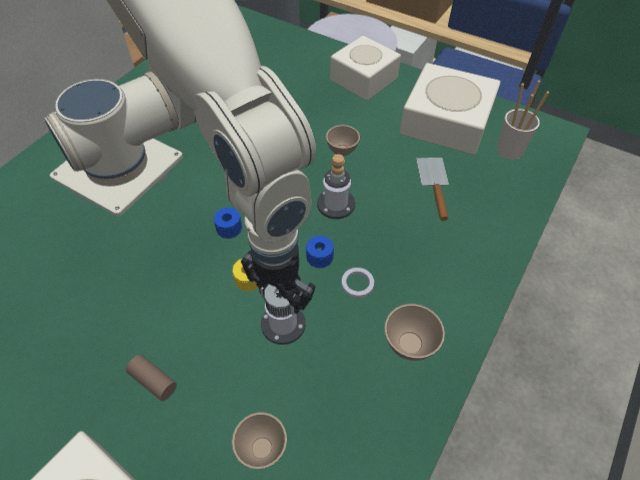

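The view shows the collar home on the die extruder at (280,300), with everything else in place. The lip top reads 126.3 mm against the expected 126, held with about 22 N, so I'm handing in.

```bash
python3 -c "
from h import *
print(robot.job_done())"
```

```text
the job is handed in; nothing more can be done
None
```

The collar is fitted right way up on the die extruder (the right one, −y) and held fully home against the spring; its keyways were already lined up with the pins, so it dropped on without turning, and nothing else was moved.

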